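# Click the magnifier head onto its lamp base

## Robot

A 6-joint arm with a two-finger parallel gripper is mounted at the origin on the work surface. World frame = base frame: x ahead of the robot, y to its left, z up, the work surface at z = 0. Lengths are in mm, angles in rad, forces in N, time in s.
With the tool pointing down it reaches from about 350 to 775 mm from the base axis. Payload 7.3 kg.
Tool frame: the origin (TCP) lies midway between the tips of the shut fingers; the grasp point (between the pads) lies 19 mm behind it; z points along the fingers, y is the line along which they close (so a half turn about z gives the same grasp; the last joint's range is limited). The gripper opens to 92 mm and grips with 3 to 60 N. Pads are 19 mm wide; open, the fingers measure 130 mm over their backs; the gripper's body (75 mm by 190 mm) begins 47 mm behind the grasp point.
Start: joints at [-0.146, 0.342, 1.524, -0, 1.275, -0.146], TCP at [525.019, 0.019, 226.741] pointing down, gripper open.
Joint ranges: [-2.53, 2.53], [-0.77, 2.02], [0.04, 2.7], [-1, 4.14], [0.28, 2.66], [-3.11, 3.11]. Speed limits (rad/s): [2.57, 2.57, 3.14, 3.14, 3.14, 3.14].

## Interface

Orientations are given as [roll, pitch, yaw] about the fixed x, y, z axes, in that order (R = Rz(yaw) Ry(pitch) Rx(roll)).
In Python, from plant import get_obs, capture, camera_model, close_job, search_frame, regions_of, pinpoint gives the robot as it stands. The module is installed in compiled form; this text tells all that it offers.
- The arm moves only by the shell command python3 -m pendant 'ROWS'. ROWS is JSON, one flat list of numbers, 7 for each row, row after row: the shift along the tool's x, y, z in units of 30 mm (1.0 is 30 mm), then the turn, a rotation vector about the tool's x, y, z in units of 4 degrees (1.0 is 4 degrees), then the closure, from -1 (fully open) to 1 (shut), so that 0 is half open. In form: [dx, dy, dz, wx, wy, wz, gripper, dx, dy, dz, wx, wy, wz, gripper, ...]. A call has 1 to 12 rows; each row shifts and turns the commanded pose from where the row before left it, along the tool's axes as they then stand; what a row does not reach is not made up. A row lasts 1/10 s, in which the tool goes at most 50 mm and 8.59 degrees, less where a joint would pass 70% of its speed; a pose out of reach is approached as far as the arm can. A call with a number of a shift or a turn outside -1 to 1 is refused whole. A call with a gripper value outside its range is refused whole. The fingers move at their own pace and stop on an object; the grip force is fixed at half the most. Time passes only in rows, so rows that do not move let the fingers close. It gives the time, the measured TCP pose, the force, the opening and the grip force at its end, in the units of the state.
- get_obs(): the state, without advancing time (a new reading comes with each control period).
- capture(name): name is "scene" or "side" or "wrist"; returns the picture (400x640x3 uint8, red, green, blue); there is no depth.
- camera_model(name): a dict with "fov_y" (degrees; the focal length in pixels is half the picture's height over the tangent of half this angle, whatever the lens; pixels are square), "cx", "cy" (the principal point, pixels), "pose" (4x4, takes a point from camera to world coordinates). Camera axes: x right, y up, looking along -z (the intrinsics and any distortion apply to the point x, -y, -z); pixel columns grow to the right and rows downward; lengths in mm; the calibration is good to about 2 mm. A picture is of the moment at which its call begins: read the wrist's pose just before it. camera_model takes no time and is no camera call; for the wrist camera it gives the pose at the moment of the call.
- close_job(): hands the job in; it is judged then, once.
Trained networks look in the newest picture that a camera, given by its name, has taken for a name from the list of things; names that differ only in an ending like _2 or _b are one class to them, and where a whole thing is asked for, a point or a joint stands for the part that bears it (a point fixed in the world has none). Each returns a list of dicts, best first, with "score" (0 to 1); they miss things now and then, are a little off and sometimes report something else, mostly with a low value. They report only what shows in the picture. A call takes as long as a camera call.
- search_frame(camera, thing): "location" ([column, row] in pixels, amid what is visible of it).
- regions_of(camera, thing): "pixels" (400x640 bool, what is visible of it) and "location" ([column, row] in pixels, amid what is visible of it).
- pinpoint(camera, thing): "location" ([column, row] in pixels: a listed point, or the origin of a listed thing).
The state is a dict: "time": time; "joint_positions": joint angles; "dq": joint speeds; "tau": joint torques, N m; "tool_pos": TCP position; "tcp_rot": TCP orientation; "contact_force": force on the tool from outside, world axes, zero at the start; "moment": the same for the moment, N m; "grip_width": finger opening in mm; "finger_force": force on a finger pad.
Only numpy, scipy, OpenCV 4.12 (cv2) and the standard library are available. Lean on these libraries where they do the work, as an engineer would, in place of code of your own. Each camera call takes 0.05 s, during which the arm holds its last target. There are 200 camera calls.

## Task

Lift the magnifier head off its parking peg and slide its tube down over the stub of the lamp base, lens on the side of the specimen dish, until the tube is fully home. Turn it gently to and fro, by feel, until the stub's spring button pops out through the hole in the tube, stop turning there, and let go. Do not force it (light hand pressure, some 15 N, is enough) and leave the dish and glassware where they are.

Things in the scene. Friction and masses are not known exactly. Their poses are not given: they have to be found in the camera images.
- head_grip (a point): Centre of the grey square grip block on the very top of the loose magnifier head (0.25 to 0.42 kg, balanced about its tube axis), which stands on the parking peg at the start. Block 32 x 32 mm, 45 mm tall, flat sides along the head's x and y; this point is half-way up, 134.5 mm above the tube's foot. Head axes: z up along the tube, x from the tube towards the lens.
- head_foot (a point): Centre of the open lower end of the head's tube, on its axis, 134.5 mm below head_grip; same axes. Tube: white, 36 mm outside, 28 mm bore, bore 66 mm deep from the foot.
- head_lens (a point): Centre of the head's level lens ring, 100 mm across, 18 mm thick, on an arm 108 mm along the head's +x from the tube axis and 92 mm above the foot; arm's top 97 mm, ring's top 101 mm above the foot. Opposite, on -x, a battery box reaches 51 mm from the axis, 44 mm wide, 73 to 103 mm above the foot. All this lies below the grip block, which starts 112 mm above the foot.
- head_hole (a point): Centre of the only hole in the tube's wall, at its outer face: 10.6 mm wide, 18 mm tall, 20 to 38 mm above the foot, at 45 degrees from the head's +x towards its +y. It is for the stub's spring button.
- head: The whole magnifier head; origin at the centre of the tube's foot, axes as for head_grip.
- lampbase: Fixed lamp base with all it carries (stub and button): white plate 250 x 170 mm, 14 mm thick, from -70 to +180 mm in x; origin on the bench under the stub's axis, z up, +x from the stub to the specimen dish (about 105 mm away). With the head home, the head's +x lies along the base's +x, give or take the stub's unknown turn of up to 35 degrees.
- stub_foot (a point): On the stub's axis at the seat: top of a 60 mm wide collar, 18 mm above the bench, on which the tube's foot rests when fully home (head_foot is then here). Stub: upright, steel, 25 mm across, 58 mm tall from the seat, the upper 12 mm tapering to 13 mm across; clamped in the base, turned by an unknown amount, up to 35 degrees either way. Axes of this point are the base's, not the stub's.
- stub_top (a point): Centre of the stub's flat top, on its axis, 58 mm above stub_foot.
- button (a joint): Stub's spring button (m): 0 fully out (end 19.5 mm from the stub's axis), -0.004 to -0.007 when pressed in by the bore. It points 45 degrees from base +x to +y, plus the stub's unknown turn. 8 mm wide, flat end 22 to 27 mm above the seat, steep ramp above: a tube coming down presses it in by itself at 5 to 12 N; spring 3 to 6 N. Once out through the hole it stops turning (5 degrees of play) and lifting.
- park: Fixed parking peg: round grey foot 100 mm across with a plain upright steel peg, 25 mm across, tapered top, no button; origin on the bench under the peg's axis. The tube's foot rests 18 mm above the bench; the peg's top is 62 mm above the bench.
- dish: Bystander: clear specimen dish, 90 mm across, 14 mm tall, loose on the lamp base's plate under where the lens goes; origin at the centre of its underside.
- beaker: Bystander: glass beaker, 80 mm across, 105 mm tall, on the bench; origin at the centre of its underside.
- reagent: Bystander: amber jar, 66 mm across, 130 mm tall, on the bench; origin at the centre of its underside.
- dishes: Bystander: stack of three clear dishes, 92 mm across, 45 mm tall, on the bench; origin at the centre of its underside.

How it is judged:
By the outcome, as a careful person would: the job done as asked, in the order asked, and still so for the second after the job is handed in, with the robot touching nothing.
It also fails if it takes over 61 s, if anything falls off the work surface, if the arm or the gripper's body presses on something with over 40 N, if the wrist force passes 120 N, or if a joint passes its speed limit or range.

## Working session

There is one attempt and no reset: what is moved stays moved. The work goes in short steps, Python scripts to look and compute and a shell command to move; the robot and the scene stay as the last step left them, time stands still between calls to the robot, and variables do not carry over. Pictures are saved under pics/ and viewed, at most 10 in all, crops included, and the job is handed in when it is done.

```bash
mkdir -p pics
cat > h.py <<'E'
import numpy as np, cv2
from plant import *
from scipy.spatial.transform import Rotation as R
def ray(cam,px,m=None):
    m=m or camera_model(cam); f=200/np.tan(np.radians(m['fov_y']/2))
    d=np.array([(px[0]-m['cx'])/f,-(px[1]-m['cy'])/f,-1.]); P=np.array(m['pose'])
    return P[:3,3],P[:3,:3]@d
def onz(cam,px,z,m=None):
    o,d=ray(cam,px,m); return o+d*(z-o[2])/d[2]
def tri(rs):
    A=0;b=0
    for o,d in rs:
        d=d/np.linalg.norm(d);M=np.eye(3)-np.outer(d,d);A=A+M;b=b+M@o
    p=np.linalg.solve(A,b); return p,[float(np.linalg.norm(np.cross(p-o,d/np.linalg.norm(d)))) for o,d in rs]
E
python3 - <<'E'
from h import *
np.set_printoptions(precision=1,suppress=True)
ims={}
for c in ['scene','side']:
    ims[c]=capture(c); m=camera_model(c); print(c,{k:v for k,v in m.items() if k!='pose'},np.array(m['pose'])[:3,3]); cv2.imwrite(f'pics/{c}0.png',ims[c][:,:,::-1])
res={}
for t in ['head_grip','head_foot','head_lens','stub_foot','stub_top','park','lampbase','dish','beaker','reagent','dishes','button','head_hole']:
    rs=[]
    for c in ['scene','side']:
        r=pinpoint(c,t)
        if r: print(t,c,np.array(r[0]['location']),round(r[0]['score'],2)); rs.append(ray(c,r[0]['location']))
    if len(rs)==2: print('   ',*tri(rs))
o=get_obs(); print(o['time'],o['tcp_rot'],o['grip_width'])
E
```

```text
scene {'fov_y': 52.038167033583385, 'cx': 323.12126205376325, 'cy': 198.28647891328902} [1231.3   -6.2 1037.6]
side {'fov_y': 47.374454181067, 'cx': 311.3906890170249, 'cy': 201.75133116055744} [ 299.4 -770.1  978.8]
head_grip scene [248.  171.8] 0.79
head_grip side [310.9 265.5] 0.58
    [ 540.  -218.9  154.4] [1.8630487382084036, 1.8630487382083663]
head_foot scene [258.5 199.8] 0.65
head_foot side [309.9 293.5] 0.74
    [ 543.6 -208.3   23.5] [3.1251319508881523, 3.1251319508881847]
head_lens scene [231.8 208.2] 0.77
head_lens side [358.3 276.1] 0.83
    [ 636.5 -261.6  118.4] [0.8706749294640738, 0.8706749294643167]
stub_foot scene [389.4 195.4] 0.58
stub_top scene [391.1 183.6] 0.87
stub_top side [255.9 177.6] 0.83
    [536.8 180.   81.3] [0.4032845583944384, 0.40328455839454025]
park scene [261.6 202.1] 0.61
park side [306.7 300.5] 0.55
    [ 534.5 -205.2   -5.2] [1.1860025458868177, 1.1860025458869383]
lampbase scene [387.3 200.1] 0.97
lampbase side [253.9 196.6] 0.57
    [530.3 183.9  -4. ] [7.579538424316542, 7.579538424316726]
dish scene [257.9 197.4] 0.75
dish side [289.4 180.1] 0.87
    [ 610.8 -120.6  250.3] [85.92077001820655, 85.92077001820668]
beaker scene [484.1 208. ] 0.88
beaker side [243.8 139. ] 0.59
    [579.3 459.4   7.6] [0.06950780346024064, 0.06950780346020635]
reagent scene [171.4 200.7] 0.94
dishes scene [328.6 268.6] 0.94
dishes side [355.  216.1] 0.65
    [766.6  -6.    7.4] [1.8323809447158963, 1.8323809447157615]Traceback (most recent call last):
  File "<stdin>", line 10, in <module>
ValueError: it knows: beaker, dish, dishes, head, head_foot, head_grip, head_hole, head_lens, lampbase, park, reagent, stub_foot, stub_top
```

View pics/scene0.png

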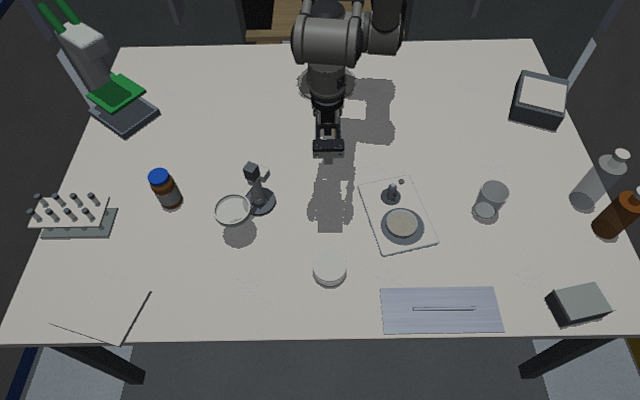

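View pics/side0.png

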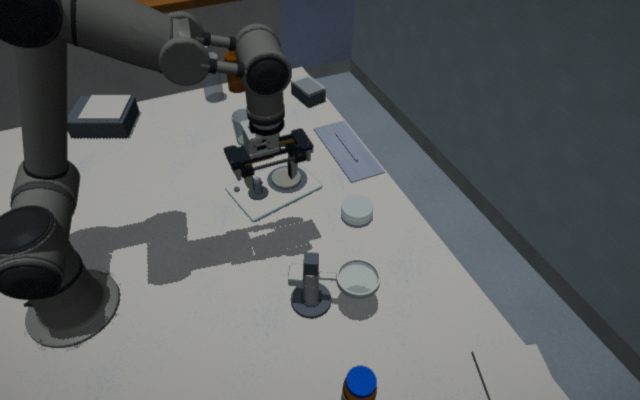

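Run:
```python
from h import *
o=get_obs(); print(o['time'],o['tcp_rot'],o['grip_width'],o['tool_pos'],o['contact_force'])
P=np.array(camera_model('wrist')['pose']);print(P.round(2))
print(R.from_euler('xyz',o['tcp_rot']).as_matrix().round(2))
```

```text
1.2 [3.14149335e+00 2.43129320e-05 1.57077273e+00] 91.63992564845742 [5.25025347e+02 1.01738616e-02 2.26729295e+02] [0.52008955 0.11987548 0.6468492 ]
[[ 1.0000e+00 -0.0000e+00 -0.0000e+00  5.2462e+02]
 [ 0.0000e+00  9.5000e-01  3.1000e-01  8.4180e+01]
 [ 0.0000e+00 -3.1000e-01  9.5000e-01  3.8535e+02]
 [ 0.0000e+00  0.0000e+00  0.0000e+00  1.0000e+00]]
[[ 0.  1.  0.]
 [ 1. -0. -0.]
 [-0.  0. -1.]]
```

The scene shows the head on its peg at about (258,195), lens at (232,210), and the lamp base stub at (391,190) with the dish at (403,223). The side view agrees, with the head at (312,290) and the stub at (256,185). I'll go above the head.

```bash
python3 -m pendant '[-0.7,0.1,-0.3,0,0,0,-1, -1,0.1,-0.3,0,0,0,-1, -1,0.1,-0.3,0,0,0,-1, -1,0.1,-0.2,0,0,0,-1, -1,0.1,0,0,0,0,-1, -1,0,0,0,0,0,-1, -1,0,0,0,0,0,-1, -0.5,0,0,0,0,0,-1, 0,0,0,0,0,0,-1, 0,0,0,0,0,0,-1]'
python3 - <<'E'
from h import *
np.set_printoptions(precision=1,suppress=True)
m=camera_model('wrist'); im=capture('wrist'); cv2.imwrite('pics/w1.png',im[:,:,::-1])
for t,z in [('head_grip',152.5),('head_foot',18),('head_lens',110),('park',0)]:
    r=pinpoint('wrist',t)
    if r: print(t,np.array(r[0]['location']),round(r[0]['score'],2),onz('wrist',r[0]['location'],z,m))
m=None
capture('scene');capture('side')
for t,z in [('dish',14),('lampbase',0),('stub_top',76),('stub_foot',18)]:
  for c in ['scene','side']:
    r=pinpoint(c,t)
    if r: print(t,c,np.array(r[0]['location']),round(r[0]['score'],2),onz(c,r[0]['location'],z))
E
```

```text
time: 2.2
tool_pos: [540.0, -215.2, 259.6]
tcp_rot: [-3.141, -0.001, 1.571]
contact_force: [0.2, 0.1, 0.6]
grip_width: 91.9
finger_force: 0.0
head_grip [319.6 192. ] 0.95 [ 540.  -212.6  152.5]
head_foot [321.1 164.1] 0.68 [ 542.2 -215.1   18. ]
head_lens [404.3 222.3] 0.87 [ 632.4 -260.2  110. ]
park [318.2 158.9] 0.61 [ 538.3 -211.6    0. ]
dish scene [397.5 223.2] 0.65 [629.9 196.7  14. ]
dish side [318.8 285.6] 0.69 [ 573.8 -187.5   14. ]
lampbase scene [389.1 199.6] 0.6 [538.1 183.3   0. ]
lampbase side [256.6 196.4] 0.93 [533.7 186.2  -0. ]
stub_top scene [391.3 183.2] 0.91 [531.9 181.4  76. ]
stub_top side [255.8 178.4] 0.93 [536.7 182.9  76. ]
stub_foot scene [390.4 195.9] 0.73 [536.9 185.2  18. ]
stub_foot side [259.  190.7] 0.77 [543.6 188.8  18. ]
```

View pics/w1.png

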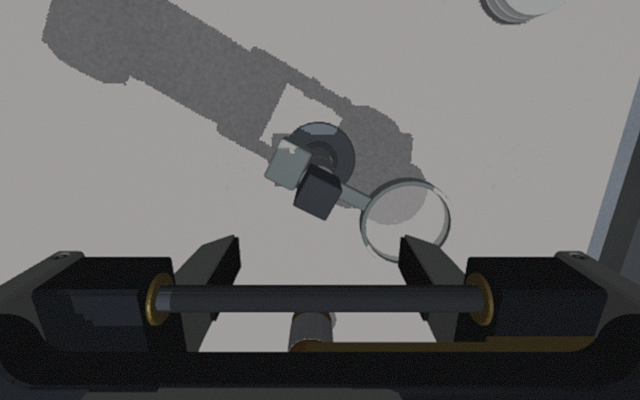

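The wrist view shows the block centred at about (318,192), the lens ring at (405,222) and the arm at about 26° clockwise. I'll turn 26°, descend and grip.

```bash
python3 -m pendant '[0.04,0.02,0,0,0,1,-1, 0,0,0.5,0,0,1,-1, 0,0,0.5,0,0,1,-1, 0,0,0.5,0,0,1,-1, 0,0,0.5,0,0,1,-1, 0,0,0.6,0,0,1,-1, 0,0,0.6,0,0,0.5,-1, 0,0,0.5,0,0,0,-1, 0,0,0.4,0,0,0,-1, 0,0,0.1,0,0,0,-1, 0,0,0,0,0,0,-1]'
python3 -m pendant '[0,0,0,0,0,0,1,0,0,0,0,0,0,1,0,0,0,0,0,0,1,0,0,0,0,0,0,1,0,0,0,0,0,0,1,0,0,0,0,0,0,1,0,0,0,0,0,0,1,0,0,0,0,0,0,1]'
python3 - <<'E'
from h import *
im=capture('wrist'); cv2.imwrite('pics/w2.png',im[:,:,::-1])
o=get_obs();print(o['contact_force'],o['moment'])
E
```

```text
time: 4.05
tool_pos: [540.6, -214.8, 133.6]
tcp_rot: [-3.141, -0.0, 1.117]
contact_force: [0.6, -1.1, 0.6]
grip_width: 92.1
finger_force: 0.0
time: 4.85
tool_pos: [540.5, -214.7, 133.7]
tcp_rot: [-3.141, -0.0, 1.117]
contact_force: [-2.2, 0.9, -1.5]
grip_width: 32.6
finger_force: 19.5
[-2.59357831  1.09919645  0.40885282] [ 0.1564855   0.6388056  -0.02507634]
```

View pics/w2.png

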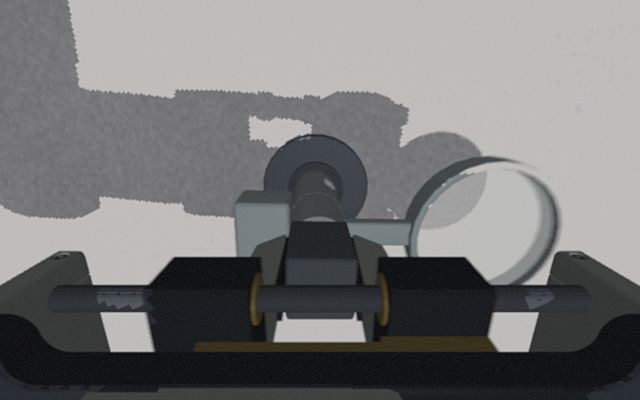

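Well gripped: the block is square between the pads at (320,260), the tube is on the peg at (315,185), and the lens is to the right. Lift next, while I measure the plate's direction.

```bash
python3 -m pendant '[0,0,-0.2,0,0,0,1, 0,0,-0.4,0,0,0,1, 0,0,-0.6,0,0,0,1, 0,0,-0.6,0,0,0,1, 0,0,-0.6,0,0,0,1, 0,0,-0.6,0,0,0,1, 0,0,-0.5,0,0,0,1, 0,0,-0.2,0,0,0,1, 0,0,0,0,0,0,1, 0,0,0,0,0,0,1]'
python3 - <<'E'
from h import *
np.set_printoptions(precision=1,suppress=True)
o=get_obs();print(o['contact_force'],o['moment'])
for c in ['scene','side']:
    capture(c)
    for t,z in [('lampbase',14),('dish',14)]:
        for r in regions_of(c,t)[:2]:
            p=np.argwhere(r['pixels'])[:,::-1]; 
            if len(p)<10: continue
            m=camera_model(c)
            w=np.array([onz(c,q,z,m)[:2] for q in p],np.float32)
            print(c,t,round(r['score'],2),r['location'],cv2.minAreaRect(w),cv2.minEnclosingCircle(w) if t=='dish' else '')
E
```

```text
time: 5.9
tool_pos: [540.4, -214.6, 244.3]
tcp_rot: [-3.141, -0.0, 1.117]
contact_force: [-0.2, 0.6, -2.8]
grip_width: 32.1
finger_force: 29.9
[-0.2  0.6 -2.8] [-0.1  0.1  0. ]
scene lampbase 0.57 [395.0, 211.4] ((594.4263305664062, 196.66281127929688), (251.05682373046875, 172.92127990722656), 13.28148078918457) 
scene dish 0.74 [401.9, 226.6] ((630.5865478515625, 208.4923095703125), (88.82313537597656, 96.6377182006836), 75.1001968383789) ((630.246337890625, 207.17799377441406), 48.903472900390625)
side lampbase 0.9 [254.0, 191.1] ((587.1853637695312, 196.04449462890625), (244.4912109375, 171.4187469482422), 15.446372985839844) 
side dish 0.8 [280.5, 176.4] ((619.1119384765625, 220.79022216796875), (95.88270568847656, 43.80351257324219), 69.01360321044922) ((627.7332763671875, 217.63162231445312), 48.21778106689453)
```

```bash
python3 -m pendant '[0,0,0,0,0,-0.5,1, 0,0,0,0,0,-1,1, 0,0,0,0,0,-1,1, 0,0,0,0,0,-1,1, 0,0,0,0,0,-1,1, 0,0,0,0,0,-1,1, 0,0,0,0,0,-1,1, 0,0,0,0,0,-1,1, 0,0,0,0,0,-1,1, 0,0,0,0,0,-1,1, 0,0,0,0,0,-0.5,1, 0,0,0,0,0,0,1]'
python3 -m pendant '[0.3,0.1,0,0,0,0,1, 0.6,0.1,0,0,0,0,1, 0.8,0.2,0,0,0,0,1, 0.9,0.2,0,0,0,0,1, 0.9,0.2,0,0,0,0,1, 0.9,0.2,0,0,0,0,1, 0.9,0.2,0,0,0,0,1, 0.9,0.2,0,0,0,0,1, 0.9,0.2,0,0,0,0,1, 0.9,0.2,0,0,0,0,1, 0.9,0.2,0,0,0,0,1, 0.9,0.2,0,0,0,0,1]'
python3 -m pendant '[0.9,0.2,0,0,0,0,1, 0.9,0.2,0,0,0,0,1, 0.9,0.2,0,0,0,0,1, 0.9,0.2,0,0,0,0,1, 0.8,0.1,0,0,0,0,1, 0.5,0,0,0,0,0,1, 0.2,0,0,0,0,0,1, 0,0,0,0,0,0,1, 0,0,0,0,0,0,1]'
python3 - <<'E'
from h import *
np.set_printoptions(precision=1,suppress=True)
m=camera_model('wrist'); im=capture('wrist'); cv2.imwrite('pics/w3.png',im[:,:,::-1])
for t,z in [('stub_top',76),('stub_foot',18),('lampbase',0),('dish',14),('head_foot',None),('head_hole',None)]:
    r=pinpoint('wrist',t)
    if r: print(t,np.array(r[0]['location']),round(r[0]['score'],2),onz('wrist',r[0]['location'],z,m) if z is not None else '')
for t in ['lampbase']:
    r=regions_of('wrist',t)
    if r:
        p=np.argwhere(r[0]['pixels'])[:,::-1]; print(cv2.minAreaRect(np.array([onz('wrist',q,14,m)[:2] for q in p[::3]],np.float32)))
E
```

```text
time: 7.4
tool_pos: [540.6, -214.8, 244.5]
tcp_rot: [-3.141, -0.0, 1.815]
contact_force: [0.2, 0.3, -3.8]
grip_width: 31.6
finger_force: 29.9
time: 8.6
tool_pos: [532.5, 89.0, 244.9]
tcp_rot: [3.141, -0.0, 1.815]
contact_force: [-0.3, 0.3, -4.0]
grip_width: 32.1
finger_force: 29.9
time: 9.5
tool_pos: [522.7, 240.8, 244.8]
tcp_rot: [3.142, 0.001, 1.815]
contact_force: [0.7, -0.5, -4.0]
grip_width: 32.0
finger_force: 29.9
stub_foot [486.9 228.6] 0.53 [766.7 211.9  18. ]
dish [389.7 211. ] 0.69 [630.6 203.   14. ]
head_foot [320.1 191.4] 0.98 
head_hole [335.1 181.9] 0.78 
((587.0531616210938, 204.94174194335938), (246.6014404296875, 159.70823669433594), 12.755556106567383)
```

View pics/w3.png

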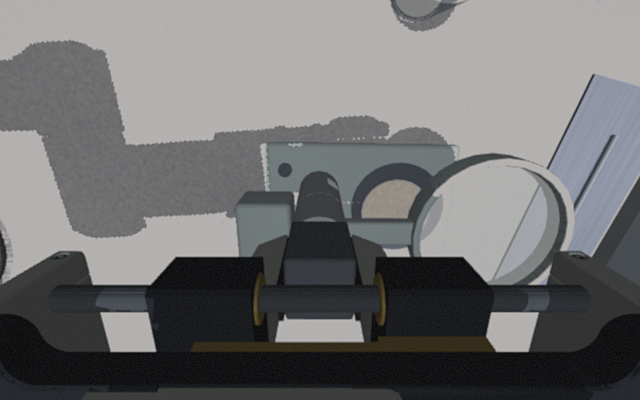

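The tube (320,190) hides the stub; the plate, dish at (390,200) and plate edge at (360,145) show. Step aside for one clear look.

```bash
python3 -m pendant '[0.5,-0.4,0,0,0,0,1, 0.8,-0.7,0,0,0,0,1, 0.7,-0.6,0,0,0,0,1, 0.3,-0.3,0,0,0,0,1, 0,0,0,0,0,0,1, 0,0,0,0,0,0,1]'
python3 - <<'E'
from h import *
np.set_printoptions(precision=1,suppress=True)
m=camera_model('wrist'); im=capture('wrist'); cv2.imwrite('pics/w4.png',cv2.resize(im[100:250,240:460,::-1],None,fx=3.5,fy=3.5,interpolation=cv2.INTER_CUBIC))
for t,z in [('stub_top',76),('stub_foot',18),('lampbase',0),('dish',14),('head_foot',None),('head_hole',None)]:
    r=pinpoint('wrist',t)
    if r: print(t,np.array(r[0]['location']),round(r[0]['score'],2),onz('wrist',r[0]['location'],z,m) if z is not None else '')
f=200/np.tan(np.radians(m['fov_y']/2));P=np.linalg.inv(np.array(m['pose']))
for a in range(20,100,15):
  for r,z in ((12.5,43),(19.5,43)):
    w=P@[537+r*np.cos(np.radians(a)),182+r*np.sin(np.radians(a)),z,1]; print(a,r,m['cx']-f*w[0]/w[2],m['cy']+f*w[1]/w[2])
E
```

```text
time: 10.5
tool_pos: [448.1, 293.9, 245.0]
tcp_rot: [3.141, 0.0, 1.816]
contact_force: [0.0, 0.1, -3.5]
grip_width: 32.1
finger_force: 30.0
head_foot [317.7 190.8] 0.6 
head_hole [333.5 184.4] 0.73 
20 12.5 372.743916512536 264.97196899248536
20 19.5 377.9817487466637 264.49027140494405
35 12.5 372.30480041719005 262.8743934162928
35 19.5 377.31520401996823 261.21006372194415
50 12.5 371.2537410966743 260.96974648496575
50 19.5 375.68760540873967 258.2238300778421
65 12.5 369.6595990335462 259.39118753062314
65 19.5 373.2030224385733 255.74324577111904
80 12.5 367.63047399622997 258.2503622402547
80 19.5 370.02937179046376 253.94732689973077
95 12.5 365.30650414028963 257.62868893594583
95 19.5 366.3874338363953 252.96750356901583
```

View pics/w4.png

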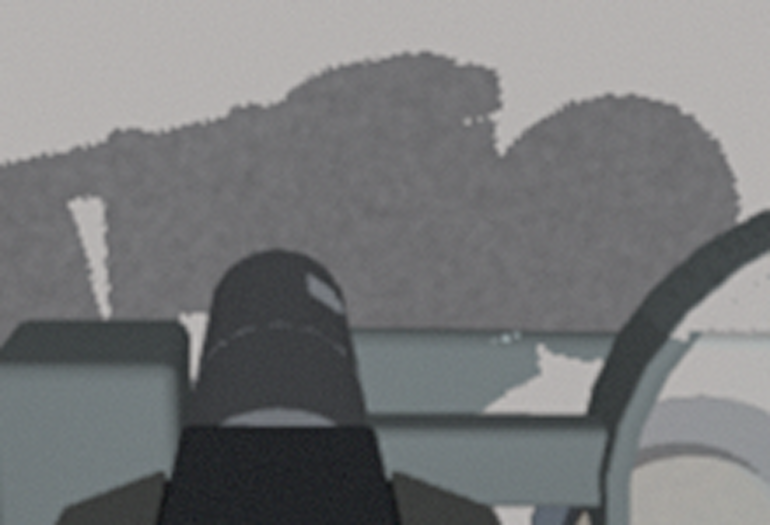

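Wrong side: image "up" is +y, so the stub lies below the tube in this view (tube 265,320 in the crop, hole at 325,292). I'll step back the other way.

```bash
python3 -m pendant '[-0.4,0.1,0,0,0,0,1, -0.8,0.2,0,0,0,0,1, -1,0.3,0,0,0,0,1, -1,0.3,0,0,0,0,1, -1,0.3,0,0,0,0,1, -1,0.3,0,0,0,0,1, -0.8,0.3,0,0,0,0,1, -0.5,0.2,0,0,0,0,1, -0.2,0,0,0,0,0,1, 0,0,0,0,0,0,1, 0,0,0,0,0,0,1]'
python3 - <<'E'
from h import *
np.set_printoptions(precision=1,suppress=True)
m=camera_model('wrist'); im=capture('wrist'); 
for t,z in [('stub_top',76),('stub_foot',18),('lampbase',0),('dish',14),('head_foot',None),('head_hole',None)]:
    r=pinpoint('wrist',t)
    if r: print(t,np.array(r[0]['location']),round(r[0]['score'],2),onz('wrist',r[0]['location'],z,m) if z is not None else '')
f=200/np.tan(np.radians(m['fov_y']/2));P=np.linalg.inv(np.array(m['pose']))
pj=lambda x,y,z:(lambda w:(m['cx']-f*w[0]/w[2],m['cy']+f*w[1]/w[2]))(P@[x,y,z,1])
u,v=map(int,pj(537,182,43));print(u,v)
u0,v0=max(0,u-60),max(0,v-45)
print(u0,v0); cv2.imwrite('pics/w5.png',cv2.resize(im[v0:v0+90,u0:u0+120,::-1],None,fx=6,fy=6,interpolation=cv2.INTER_CUBIC))
for a in range(20,110,15): print(a,(np.array(pj(537+19.5*np.cos(np.radians(a)),182+19.5*np.sin(np.radians(a)),43))-[u0,v0])*6)
E
```

```text
time: 11.95
tool_pos: [554.1, 114.1, 244.7]
tcp_rot: [-3.141, -0.001, 1.816]
contact_force: [-1.3, -0.1, -3.7]
grip_width: 32.1
finger_force: 30.0
stub_top [318.1 107.9] 0.72 [534.7 185.6  76. ]
stub_foot [314.1 105.2] 0.94 [529.5 185.7  18. ]
lampbase [319. 104.] 0.58 [535.  188.1   0. ]
dish [399.1 109.7] 0.82 [631.7 205.7  14. ]
head_foot [318.2 191.4] 0.69 
head_hole [330.9 185.5] 0.93 
319 110
259 65
20 [465.3 263. ]
35 [459.5 235.6]
50 [446.9 210.6]
65 [428.4 189.9]
80 [405.3 174.8]
95 [379.1 166.6]
```

View pics/w5.png

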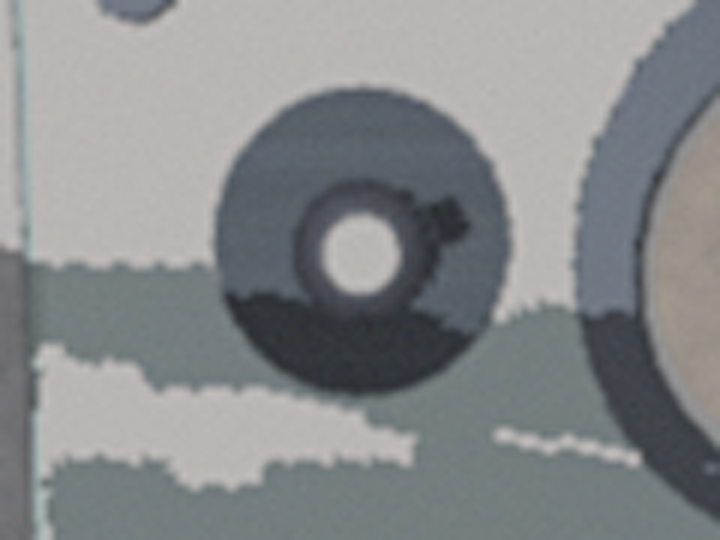

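The stub top is at crop (362,255), pixel (319.3,107.5), the collar is centred at (319.5,105), and the button points to crop (455,218), about 34° in world. I'll check the tube offset in the same picture.

Run:
```python
from h import *
np.set_printoptions(precision=1,suppress=True)
m=camera_model('wrist')
f=200/np.tan(np.radians(m['fov_y']/2));P=np.linalg.inv(np.array(m['pose']))
pj=lambda x,y,z:(lambda w:(m['cx']-f*w[0]/w[2],m['cy']+f*w[1]/w[2]))(P@[x,y,z,1])
o=get_obs();t=o['tool_pos']
fz=t[2]+19-134.5
print('pred foot',pj(t[0],t[1],fz),'hole at yaw14',pj(t[0]+18*np.cos(np.radians(59)),t[1]+18*np.sin(np.radians(59)),fz+29), 'grip top',pj(t[0],t[1],t[2]+19+22.5))
im=capture('wrist');print('foot,head')
for n in ('head_foot','head_grip','head_hole'):
  print(n,[ (np.array(r['location']),round(r['score'],2)) for r in pinpoint('wrist',n)[:1]])
print('stub',onz('wrist',(319.3,107.5),76,m),'collar',onz('wrist',(319.5,105),18,m), 'px/mm',f/(m['pose'][2][3]-76))
print(o['joint_positions'])
g=im[150:215,270:370,::-1];cv2.imwrite('pics/w6.png',cv2.resize(g,None,fx=7,fy=7,interpolation=cv2.INTER_CUBIC))
```

```text
pred foot (np.float64(319.51227637277117), np.float64(191.92514621728864)) hole at yaw14 (np.float64(334.8507188248783), np.float64(187.57215440428374)) grip top (np.float64(320.14167329539157), np.float64(294.58910808640337))
foot,head
head_foot [(array([321. , 191.7]), 0.89)]
head_grip [(array([322.9, 264.5]), 0.58)]
head_hole [(array([317.7, 191.7]), 0.61)]
stub [536.2 186.   76. ] collar [536.3 187.2  18. ] px/mm 0.934051893006913
[ 0.1  0.4  1.4  0.   1.4 -0.2]
```

View pics/w6.png

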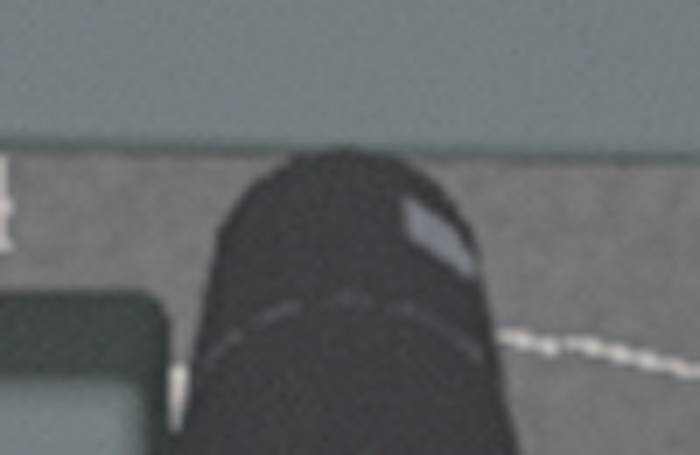

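The tube's far edge is at crop (350,148), about 1 mm ahead of the prediction, so the tube hangs straight. I'll move over the stub and insert about 15° off the button, so that the pop is found by turning.

```bash
python3 -m pendant '[0.4,0,0,0,0,0.5,1, 0.8,0,0,0,0,0,1, 0.8,0,0,0,0,0,1, 0.4,0,0,0,0,0,1, 0,0,0,0,0,1,1, 0,0,0,0,0,1,1, 0,0,0.4,0,0,0,1, 0,0,0.5,0,0,0,1, 0,0,0.4,0,0,0,1, 0,0,0.2,0,0,0,1, 0,0,0,0,0,0,1]'
python3 - <<'E'
from h import *
np.set_printoptions(precision=2,suppress=True)
o=get_obs();print(o['tool_pos'],o['tcp_rot'],o['contact_force'],o['moment'])
E
```

```text
time: 13.6
tool_pos: [538.8, 183.5, 198.4]
tcp_rot: [-3.139, 0.0, 1.641]
contact_force: [0.0, 0.7, -2.6]
grip_width: 31.8
finger_force: 30.0
[538.77 183.45 198.43] [-3.14  0.    1.64] [ 0.04  0.65 -2.59] [-0.01  0.   -0.06]
```

```bash
python3 -m pendant '[0.01,-0.07,0,0,0,0,1, 0,0,0.15,0,0,0,1, 0,0,0.15,0,0,0,1, 0,0,0.1,0,0,0,1, 0,0,0,0,0,0,1]'
python3 -m pendant '[0,0,0.1,0,0,0,1, 0,0,0.1,0,0,0,1, 0,0,0,0,0,0,1]'
```

```text
time: 14.1
tool_pos: [536.9, 183.8, 187.2]
tcp_rot: [-3.141, 0.0, 1.641]
contact_force: [-0.2, -0.1, -4.4]
grip_width: 31.9
finger_force: 30.0
time: 14.4
tool_pos: [536.9, 183.8, 181.2]
tcp_rot: [-3.141, 0.0, 1.641]
contact_force: [-0.2, -0.5, -3.1]
grip_width: 32.0
finger_force: 30.0
```

```bash
python3 -m pendant '[0,0,0.08,0,0,0,1, 0,0,0.08,0,0,0,1, 0,0,0,0,0,0,1]'
python3 -m pendant '[0,0,0.08,0,0,0,1, 0,0,0.08,0,0,0,1, 0,0,0,0,0,0,1]'
```

```text
time: 14.7
tool_pos: [536.9, 183.8, 176.5]
tcp_rot: [-3.141, 0.0, 1.641]
contact_force: [0.4, -1.1, -4.3]
grip_width: 31.7
finger_force: 30.0
time: 15.0
tool_pos: [537.0, 183.8, 171.7]
tcp_rot: [-3.141, 0.0, 1.641]
contact_force: [-0.5, -0.6, -2.9]
grip_width: 31.6
finger_force: 30.0
```

```bash
python3 -m pendant '[0,0,0.08,0,0,0,1, 0,0,0.08,0,0,0,1, 0,0,0.08,0,0,0,1, 0,0,0,0,0,0,1]'
python3 -m pendant '[0,0,0.08,0,0,0,1, 0,0,0.08,0,0,0,1, 0,0,0,0,0,0,1]'
python3 -m pendant '[0,0,0.08,0,0,0,1, 0,0,0.08,0,0,0,1, 0,0,0,0,0,0,1]'
```

```text
time: 15.4
tool_pos: [537.4, 184.3, 165.0]
tcp_rot: [3.141, -0.001, 1.641]
contact_force: [0.3, 2.6, -2.1]
grip_width: 31.8
finger_force: 30.0
time: 15.7
tool_pos: [537.4, 184.2, 160.1]
tcp_rot: [3.141, -0.001, 1.641]
contact_force: [-0.0, 2.5, -0.2]
grip_width: 31.6
finger_force: 30.0
time: 16.0
tool_pos: [537.3, 184.0, 154.7]
tcp_rot: [3.141, -0.0, 1.641]
contact_force: [0.8, 3.4, -4.8]
grip_width: 32.3
finger_force: 30.0
```

```bash
python3 -m pendant '[0,0,0.08,0,0,0,1, 0,0,0.08,0,0,0,1, 0,0,0.08,0,0,0,1, 0,0,0.08,0,0,0,1, 0,0,0,0,0,0,1]'
python3 -m pendant '[0,0,0.08,0,0,0,1, 0,0,0.08,0,0,0,1, 0,0,0.08,0,0,0,1, 0,0,0,0,0,0,1]'
```

```text
time: 16.5
tool_pos: [537.3, 183.9, 145.2]
tcp_rot: [3.141, -0.0, 1.641]
contact_force: [3.1, 4.3, -5.0]
grip_width: 32.1
finger_force: 30.0
time: 16.9
tool_pos: [537.2, 183.8, 138.0]
tcp_rot: [3.142, 0.0, 1.641]
contact_force: [2.7, 3.6, -4.4]
grip_width: 31.7
finger_force: 30.0
```

```bash
python3 -m pendant '[0,0,0.08,0,0,0,1, 0,0,0.05,0,0,0,1, 0,0,0,0,0,0,1]'
python3 -m pendant '[0,0,0.04,0,0,0,1, 0,0,0,0,0,0,1]'
```

```text
time: 17.2
tool_pos: [537.2, 183.5, 134.3]
tcp_rot: [-3.141, 0.001, 1.641]
contact_force: [2.7, 2.8, -3.3]
grip_width: 32.1
finger_force: 30.0
time: 17.4
tool_pos: [537.2, 183.7, 133.6]
tcp_rot: [3.141, 0.0, 1.641]
contact_force: [2.0, 1.4, -0.4]
grip_width: 32.1
finger_force: 30.0
```

Seat contact is starting; press a little.

```bash
python3 -m pendant '[0,0,0.04,0,0,0,1, 0,0,0,0,0,0,1]'
python3 -m pendant '[0,0,0.03,0,0,0,1, 0,0,0,0,0,0,1]'
```

```text
time: 17.6
tool_pos: [537.3, 183.7, 133.6]
tcp_rot: [3.141, 0.0, 1.641]
contact_force: [-1.2, 1.2, 8.2]
grip_width: 32.1
finger_force: 30.0
time: 17.8
tool_pos: [537.3, 183.7, 133.6]
tcp_rot: [3.14, 0.0, 1.641]
contact_force: [-2.9, 1.6, 14.6]
grip_width: 31.9
finger_force: 30.0
```

Home: it stopped at 133.6, the expected seat height. Now I'll turn towards the button, watching the moment.

```bash
cat > o.py <<'E'
from h import *
o=get_obs();print(np.round(o['contact_force'],1),'Mz',np.round(o['moment'],3),'yaw',round(np.degrees(o['tcp_rot'][2])-90,2),o['tool_pos'][2].__round__(1))
E
python3 o.py
python3 -m pendant '[0,0,-0.02,0,0,0.25,1, 0,0,0,0,0,0.25,1, 0,0,0,0,0,0.25,1]' >/dev/null; python3 o.py
python3 -m pendant '[0,0,0,0,0,0.25,1, 0,0,0,0,0,0.25,1, 0,0,0,0,0,0.25,1]'>/dev/null; python3 o.py
```

```text
[-2.9  1.6 14.6] Mz [ 0.151  0.747 -0.02 ] yaw 4.01 133.6
[-1.7  1.6 10.5] Mz [0.281 0.439 0.16 ] yaw 0.99 133.6
[-2.   1.9 10.5] Mz [0.288 0.537 0.205] yaw -2.01 133.6
```

```bash
for i in 1; do python3 -m pendant '[0,0,-0.02,0,0,0.2,1, 0,0,0,0,0,0.2,1, 0,0,0,0,0,0,1]' >/dev/null; python3 o.py; done
python3 -m pendant '[0,0,0,0,0,0.2,1, 0,0,0,0,0,0.2,1, 0,0,0,0,0,0,1]'>/dev/null; python3 o.py
python3 -m pendant '[0,0,0,0,0,0.2,1, 0,0,0,0,0,0.2,1, 0,0,0,0,0,0,1]'>/dev/null; python3 o.py
```

```text
[-2.2  0.1  8.2] Mz [0.173 0.359 0.038] yaw -3.61 133.6
[-1.8  0.6  8.6] Mz [0.111 0.443 0.019] yaw -5.2 133.6
[-2.4  1.1  9. ] Mz [0.151 0.447 0.019] yaw -6.8 133.6
```

```bash
python3 -m pendant '[0,0,0,0,0,0.2,1, 0,0,0,0,0,0.2,1]' >/dev/null; python3 o.py
python3 -m pendant '[0,0,0,0,0,0.2,1, 0,0,0,0,0,0.2,1]'>/dev/null; python3 o.py
```

```text
[-2.5  0.3  8. ] Mz [0.132 0.527 0.161] yaw -8.41 133.6
[-2.3  1.   8.6] Mz [0.143 0.529 0.129] yaw -10.01 133.6
```

```bash
python3 -m pendant '[0,0,0,0,0,0.2,1, 0,0,0,0,0,0.2,1]'>/dev/null; python3 o.py
```

```text
[-2.9  1.1  8.7] Mz [0.173 0.566 0.133] yaw -11.61 133.6
```

```bash
python3 -m pendant '[0,0,0,0,0,0.2,1, 0,0,0,0,0,0.2,1]'>/dev/null; python3 o.py
```

```text
[-2.5  1.5  7.8] Mz [0.315 0.515 0.173] yaw -13.21 133.6
```

```bash
python3 -m pendant '[0,0,0,0,0,0.2,1, 0,0,0,0,0,0.2,1]'>/dev/null; python3 o.py
```

```text
[-2.6  3.1  8.3] Mz [0.56  0.584 0.202] yaw -14.8 133.6
```

```bash
python3 -c "
from h import *
im=capture('wrist');cv2.imwrite('pics/w7.png',cv2.resize(im[130:270,240:440,::-1],None,fx=4,fy=4,interpolation=cv2.INTER_CUBIC))"
```

```text
(no output)
```

View pics/w7.png

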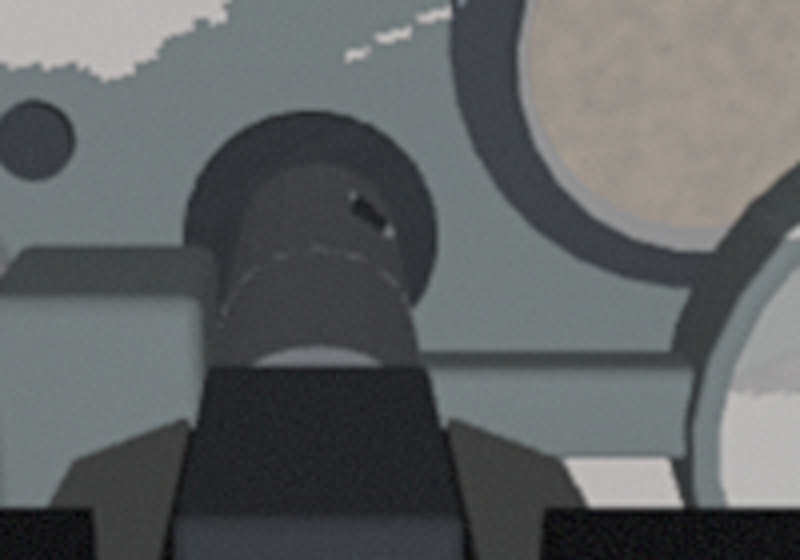

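The view shows the tube seated on the collar, with a dark button filling the hole at (370,210). The side load is rising, so I'll take one more small step to confirm the stop.

```bash
python3 -m pendant '[0,0,0,0,0,0.2,1, 0,0,0,0,0,0,1]'>/dev/null; python3 o.py
```

```text
[-2.5  3.2  9.6] Mz [0.528 0.62  0.194] yaw -15.59 133.6
```

```bash
python3 -m pendant '[0,0,0,0,0,0.2,1, 0,0,0,0,0,0,1]'>/dev/null; python3 o.py
```

```text
[-2.4  3.7  8.4] Mz [0.703 0.63  0.107] yaw -16.39 133.6
```

```bash
python3 -c "
from h import *
a=cv2.imread('pics/w7.png')[120:280,280:460]
im=capture('wrist');b=cv2.resize(im[160:200,310:355,::-1],None,fx=8,fy=8,interpolation=cv2.INTER_CUBIC)
cv2.imwrite('pics/w8.png',np.hstack([cv2.resize(a,(360,320)),b]))"
```

```text
(no output)
```

View pics/w8.png

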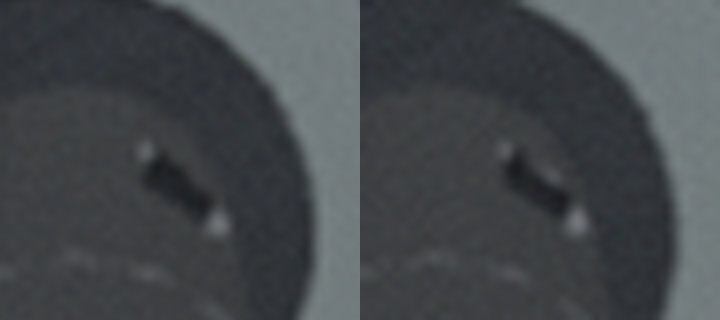

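The dark button sits within the hole with light gaps on both sides, nearer the upper left. Gentle check for the stop.

```bash
python3 -m pendant '[0,0,0,0,0,0.2,1, 0,0,0,0,0,0,1]'>/dev/null; python3 o.py
```

```text
[-3.3  4.5  8.7] Mz [0.847 0.667 0.166] yaw -17.19 133.6
```

```bash
python3 -m pendant '[0,0,0,0,0,0.2,1, 0,0,0,0,0,0,1]'>/dev/null; python3 o.py
```

```text
[-3.2  4.9  9.5] Mz [0.92  0.754 0.148] yaw -17.99 133.6
```

```bash
python3 -m pendant '[0,0,0,0,0,-0.4,1, 0,0,0,0,0,-0.4,1, 0,0,0,0,0,-0.2,1, 0,0,0,0,0,0,1]'>/dev/null; python3 o.py
python3 -m pendant '[0,0,0,0,0,-0.2,1, 0,0,0,0,0,-0.2,1, 0,0,0,0,0,0,1]'>/dev/null; python3 o.py
python3 -m pendant '[0,0,0,0,0,-0.2,1, 0,0,0,0,0,-0.2,1, 0,0,0,0,0,0,1]'>/dev/null; python3 o.py
```

```text
[-2.9  4.1  8.7] Mz [0.605 0.723 0.035] yaw -13.97 133.6
[-2.2  2.1  8.3] Mz [ 0.354  0.643 -0.025] yaw -12.37 133.6
[-1.2  0.8  8.6] Mz [ 0.214  0.541 -0.027] yaw -10.78 133.6
```

```bash
python3 -m pendant '[0,0,0,0,0,-0.2,1, 0,0,0,0,0,-0.2,1, 0,0,0,0,0,0,1]'>/dev/null; python3 o.py
python3 -m pendant '[0,0,0,0,0,-0.2,1, 0,0,0,0,0,-0.2,1, 0,0,0,0,0,0,1]'>/dev/null; python3 o.py
```

```text
[-3.   0.8  8.6] Mz [0.106 0.509 0.025] yaw -9.17 133.6
[-2.4  1.3  8.6] Mz [ 0.091  0.497 -0.023] yaw -7.57 133.6
```

```bash
python3 -m pendant '[0,0,0,0,0,-0.2,1, 0,0,0,0,0,-0.2,1, 0,0,0,0,0,0,1]'>/dev/null; python3 o.py
python3 -m pendant '[0,0,0,0,0,-0.2,1, 0,0,0,0,0,-0.2,1, 0,0,0,0,0,0,1]'>/dev/null; python3 o.py
```

```text
[-2.   0.4  7.9] Mz [ 0.086  0.47  -0.031] yaw -5.98 133.6
[-2.4  1.4  7.6] Mz [ 0.12   0.476 -0.044] yaw -4.38 133.6
```

```bash
cat > prof.py <<'E'
from h import *
im=np.mean([capture('wrist').astype(float).mean(2) for _ in range(3)],0)
print('hole',(np.round([cv2.getRectSubPix(im.astype(np.float32),(1,1),(325.4+k*.67,175.7+k*.67))[0,0] for k in range(23)])).astype(int))
np.set_printoptions(linewidth=150)
print(im[174:193,323:343].round().astype(int))
E
python3 prof.py
```

```text
hole [ 65  65  67  80 100 113 121 120  96  52  33  38  40  40  37  39  38  36
  38  42  51  56  54]
[[ 64  66  64  65  64  64  62  59  54  53  53  53  53  52  52  54  51  54  55  55]
 [ 66  64  66  64  64  65  63  62  59  55  54  52  53  53  55  54  55  53  54  55]
 [ 67  64  65  65  63  63  63  63  63  62  59  54  54  55  55  56  55  55  55  54]
 [ 67  66  66  65  67  68  63  61  63  64  63  59  53  55  54  55  54  56  55  55]
 [ 63  66  64  63  79  95  83  69  63  63  63  61  56  55  52  54  56  55  54  56]
 [ 66  67  65  67  83 109 113  98  76  64  63  62  59  55  55  54  55  54  53  56]
 [ 64  67  64  62  82 112 129 123  96  60  52  59  62  57  54  52  55  55  55  56]
 [ 64  65  66  64  80 111 129 121  91  46  32  49  61  61  57  55  54  56  56  57]
 [ 66  66  65  65  76  99 106  88  54  31  32  37  49  59  59  55  55  56  56  54]
 [ 66  65  66  65  69  70  58  33  27  34  39  37  40  53  60  56  54  54  52  54]
 [ 65  65  66  65  66  62  48  36  34  35  40  41  37  43  56  57  54  54  55  53]
 [ 66  65  65  64  64  63  61  58  50  43  38  39  36  38  43  54  55  53  54  55]
 [ 64  66  65  65  63  65  65  65  61  54  47  41  41  38  37  45  55  55  55  55]
 [ 65  66  65  66  64  64  64  64  66  63  60  51  46  38  35  41  49  56  55  54]
 [ 66  65  65  65  65  65  65  66  65  64  65  62  53  43  37  39  49  55  55  56]
 [ 64  66  65  66  66  64  62  64  64  65  64  65  62  52  42  43  52  56  54  53]
 [ 64  65  64  66  65  63  65  63  63  62  65  64  64  56  50  52  57  55  54  54]
 [ 65  64  63  64  64  64  63  63  64  64  64  66  65  62  58  62  61  53  51  54]
 [ 69  64  68  68  64  65  64  65  63  63  63  64  64  64  61  66  60  56  52  55]]
```

```bash
python3 -m pendant '[0,0,0,0,0,-0.2,1, 0,0,0,0,0,-0.2,1, 0,0,0,0,0,0,1]'>/dev/null; python3 o.py
python3 -m pendant '[0,0,0,0,0,-0.2,1, 0,0,0,0,0,-0.2,1, 0,0,0,0,0,0,1]'>/dev/null; python3 o.py; python3 prof.py | head -2
```

```text
[-2.   0.2  8.7] Mz [ 0.05   0.425 -0.071] yaw -2.78 133.6
[-1.8  0.5  8.7] Mz [-0.086  0.403 -0.2  ] yaw -1.2 133.6
hole [ 65  64  67  80 100 114 119 122 118  85  44  29  37  39  40  38  37  37
  38  38  42  51  54]
```

The reverse stop is clear: static Mz grows to -0.2 and the button bears on the hole's edge. So the button is out. I'll go back to the middle of the play, ease the pressure, and let go.

```bash
python3 -m pendant '[0,0,0,0,0,0.4,1, 0,0,0,0,0,0.5,1, 0,0,0,0,0,0.5,1, 0,0,0,0,0,0.35,1, 0,0,-0.03,0,0,0,1, 0,0,0,0,0,0,1]'>/dev/null; python3 o.py; python3 prof.py|head -2
```

```text
[-0.4 -0.4  5. ] Mz [0.018 0.295 0.027] yaw -8.18 133.6
hole [ 65  64  69  83 102 113 108  75  35  34  39  38  39  38  37  38  37  42
  53  62  60  56  53]
```

```bash
python3 -m pendant '[0,0,-0.03,0,0,0,1, 0,0,0,0,0,0,0.3, 0,0,0,0,0,0,-0.2, 0,0,0,0,0,0,-1, 0,0,0,0,0,0,-1, 0,0,0,0,0,0,-1, 0,0,0,0,0,0,-1, 0,0,0,0,0,0,-1]'; python3 o.py
python3 prof.py|head -2
```

```text
time: 25.85
tool_pos: [537.2, 183.8, 134.4]
tcp_rot: [3.141, -0.0, 1.428]
contact_force: [0.3, -0.1, 0.5]
grip_width: 75.2
finger_force: 0.0
[ 0.3 -0.1  0.5] Mz [-0.014  0.038  0.03 ] yaw -8.2 134.4
hole [64 65 68 77 88 95 88 58 36 34 36 35 37 37 38 38 38 44 54 60 55 52 52]
[[ 64  66  64  62  63  60  55  54  52  51  53  52  53  53  54  53  54  55  54  55]
```

Now rise clear and check.

```bash
python3 -m pendant '[0,0,0,0,0,0,-1, 0,0,0,0,0,0,-1, 0,0,-0.2,0,0,0,-1, 0,0,-0.5,0,0,0,-1, 0,0,-0.7,0,0,0,-1, 0,0,-0.7,0,0,0,-1, 0,0,-0.7,0,0,0,-1, 0,0,-0.5,0,0,0,-1, 0,0,-0.2,0,0,0,-1, 0,0,0,0,0,0,-1]'
python3 - <<'E'
from h import *
np.set_printoptions(precision=1,suppress=True)
m=camera_model('wrist'); capture('wrist');capture('scene');capture('side')
for t,z in [('head_grip',152.5),('head_foot',18),('head_lens',110),('head_hole',47),('dish',0)]:
  for c in ['wrist','scene','side']:
    r=pinpoint(c,t)
    if r: print(t,c,np.array(r[0]['location']),round(r[0]['score'],2),onz(c,r[0]['location'],z,m if c=='wrist' else None))
E
```

```text
time: 27.0
tool_pos: [537.5, 183.9, 240.3]
tcp_rot: [3.14, -0.001, 1.428]
contact_force: [0.1, 0.6, -0.1]
grip_width: 91.9
finger_force: 0.0
head_grip wrist [319.  197.3] 0.58 [537.8 187.6 152.5]
head_grip scene [395.1 167.9] 0.74 [536.1 182.2 152.5]
head_grip side [252.3 159. ] 0.59 [532.6 181.1 152.5]
head_foot wrist [318.3 168.3] 0.92 [536.3 182.6  18. ]
head_foot scene [390.8 195.6] 0.87 [535.8 186.5  18. ]
head_foot side [257.6 191. ] 0.74 [539.4 189.2  18. ]
head_lens wrist [429.2 187.4] 0.94 [644.6 168.5 110. ]
head_lens scene [392.8 209.3] 0.78 [643.  169.9 110. ]
head_lens side [293.7 162.3] 0.89 [650.4 169.4 110. ]
head_hole wrist [329.7 159.9] 0.9 [551.9 197.1  47. ]
head_hole scene [392.8 196.3] 0.91 [558.2 186.6  47. ]
head_hole side [258.9 179.9] 0.65 [550.7 203.7  47. ]
dish wrist [392.2 135.7] 0.81 [636.1 207.5   0. ]
dish scene [398.6 226.5] 0.78 [632.9 201.4   0. ]
dish side [285.7 178.6] 0.93 [642.9 225.6   0. ]
```

```bash
python3 -c "
from plant import close_job
print(close_job())"
```

```text
the job is handed in; nothing more can be done
None
```

The magnifier head is fully home on the stub, lens on the dish side. By feel and in the wrist pictures the spring button is out through the hole. The head is released with the gripper clear, and the job was handed in at about 27 s.

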